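# Pack a sample tube into its transport canister

### The job

Pack the short sample tube for transport, in this order: stand the white canister upright in the round pocket of the shipping carton, put the grey tube insert fully home in the canister, stand the short tube in the insert's well, and finally put the domed lid over it, fully down and level. Leave the tall tube in its rack, don't disturb the jar or the tip box, and let go of everything at the end.

Things in the scene. Friction and masses are not known exactly. Their poses are not given: they have to be found in the camera images.
- carton: Fixed shipping carton: open white box with a red band, 112 x 112 mm, 38 mm high, filled by a grey block whose top is 32 mm above the table. A round pocket 70 mm across in its middle, 24 mm deep, takes the canister. Origin: centre of the underside, on the pocket's axis; pocket floor at z = 8 mm.
- canister: Loose round white open-topped pot with a paper label band, standing upright: 60 mm outer diameter, 75 mm high, 5 mm wall, bore 50 mm, floor 5 mm thick; 100 g. Origin: centre of the underside; z up along its axis. It can be gripped across its outside near the rim.
- insert: Loose grey stepped plug, 90 g, flange on top: body 45 mm diameter, z = 0 to 42 mm (foot bevelled to 38); flange 56 mm diameter, z = 42 to 57 mm (top), gripped across it. Round well on its axis, 20 mm across, floor at z = 5 mm. Body enters the canister (2.5 mm play all round), flange rests on the rim: origin then 33 mm above the canister's. Origin: centre of underside, z up.
- short_tube: The tube to pack: white, 85 mm long, upright in one of the rack's wells; 16 mm diameter, red cap 18 mm diameter and 18 mm tall at the top, foot bevelled to 8 mm; 25 g. Origin: centre of its lower end; z towards the cap. May lean up to 0.1 rad in a well. In the insert its lower end rests on the well floor and it stands 33 mm above the flange.
- lid: Loose white lid, 70 g, mouth down: skirt 74 mm outer, 68 mm inner diameter, z = 0 to 25 mm; level shoulder z = 25 to 30; dome 46 mm diameter (bore 38) up to flat top at z = 69 mm (inside 64). Grip across the dome. Shoulder's underside rests on the insert's flange, origin then 65 mm above the canister's, skirt round the canister's top 10 mm with 4 mm play. Origin: centre of the mouth.
- rack: Bench tube rack, fixed: blue block 70 x 150 x 50 mm high with two round wells 20 mm across, 44 mm deep, on its y axis at y = -40 and +40 mm. One holds the short tube, the other the tall tube, either way round. Origin: centre of the underside.
- tall_tube: Bystander, to be left in the rack: same as the short tube but 115 mm long. Origin: centre of its lower end.
- jar: Bystander: closed jar, 60 mm diameter, 90 mm high, at the back left of the work. Origin: centre of the underside.
- tip_box: Bystander: black box with a clear top showing yellow, 60 x 90 x 50 mm high, at the back right of the work. Origin: centre of the underside.
Things that resemble listed ones, but are neither listed nor needed, are in the scene too. Leave any red look-alike of the insert alone.

How it is judged:
On the way, in this order (a step that is already met when the one before it is completed fails the run):
1. the canister stands in the carton's pocket (horizontal distance between canister and carton below 0.01 m and z of canister in the frame of carton below 0.012 m and angle between canister's own z axis and vertical below 0.1 rad), for 0.2 s.
2. the insert is home in the canister in the carton (horizontal distance between canister and carton below 0.01 m and z of canister in the frame of carton below 0.012 m and horizontal distance between insert and canister below 0.006 m and z of insert in the frame of canister below 0.037 m and angle between insert's own z axis and vertical below 0.1 rad), for 0.2 s.
3. the short tube stands in the insert, which is still home in the canister (horizontal distance between insert and canister below 0.006 m and z of insert in the frame of canister below 0.037 m and horizontal distance between short_tube and insert below 0.01 m and z of short_tube in the frame of insert below 0.01 m), for 0.2 s.
4. the lid is down over the packed canister (horizontal distance between lid and canister below 0.008 m and z of lid in the frame of canister below 0.069 m and angle between lid's own z axis and vertical below 0.1 rad), for 0.2 s.
At the end, for the whole second after the job is handed in: Canister upright in the carton's pocket (10 mm of centre, 4 mm of floor); insert home in it (6 mm, 4 mm, level 0.1 rad); short tube in the insert's well (10 mm, 5 mm of floor); lid on (8 mm, 4 mm, level 0.1 rad); tall tube in the rack; all at rest, released (all of step 1 and all of step 3 and all of step 4 and angle between insert's own z axis and vertical below 0.1 rad and angle between short_tube's own z axis and vertical below 0.25 rad and horizontal distance between tall_tube and rack below 0.055 m and z of tall_tube in the frame of rack below 0.012 m and linear speed of each of canister, insert, short_tube, lid below 0.02 m/s); the robot touches nothing.
It fails at once if the tall tube is taken out of the rack (moved more than 30 mm) (distance of tall_tube from where it was at the start of the episode above 0.03 m).
It fails at once if the jar or tip box is moved more than 20 mm (distance of any of jar, tip_box from where it was at the start of the episode above 0.02 m).
It also fails if it takes over 128 s, if anything falls off the work surface, if the arm or the gripper's body presses on something with over 40 N, if the wrist force passes 120 N, or if a joint passes its speed limit or range.

### The arm

A 6-joint arm with a two-finger parallel gripper is mounted at the origin on the work surface. World frame = base frame: x ahead of the robot, y to its left, z up, the work surface at z = 0. Lengths are in m, angles in rad, forces in N, time in s.
With the tool pointing down it reaches from about 0.275 to 0.875 m from the base axis. Payload 12.5 kg.
Tool frame: the origin (TCP) lies on the centre line of the jaws, within the pads' length; the fingertips stand r.finger_overhang ahead of it and the grasp point (between the pads) lies 3 mm ahead of it (r.finger_overhang is the distance from the TCP to the fingertips, in m); z points along the fingers, y is the line along which they close (so a half turn about z gives the same grasp; the last joint's range is limited). The gripper opens to 85 mm and grips with 20 to 120 N. Pads are 22 mm wide; open, the fingers measure 114 mm over their backs; the gripper's body (76 mm by 85 mm) begins 54 mm behind the grasp point. The pads swing forward as they close: fully open they stand 13 mm farther back than shut.
Start: joints at [-1.306, 0.351, 1.652, -0, 1.139, -0.085], TCP at [0.189, -0.517, 0.253] pointing down, gripper open.
Joint ranges: [-2.75, 2.75], [-0.79, 2.1], [0.01, 2.65], [-1.57, 4.71], [0.07, 3.14], [-2.87, 2.87]. Speed limits (rad/s): [2.22, 2.22, 2.79, 3.14, 3.14, 3.14].

### API

Orientations are given as a unit quaternion [x, y, z, w].
In Python, from cell import r, optics gives the robot as it stands. The module is installed in compiled form; this text tells all that it offers. Calls block until the motion is done:
- r.move_to(position, orientation): joint-space move of the TCP to a pose.
- r.move_linear(position, rot=None, vel=0.15): straight line of the TCP; rot=None keeps the orientation; vel is the mean speed in m/s.
- r.set_joints(angles): joint-space move.
- r.set_gripper(opening, squeeze=None): opening from 0.0 (shut) to 1.0 (fully open); squeeze is the grip in N (None keeps the last); returns when the fingers have stopped.
- r.sleep(seconds).
- r.inverse_kinematics(position, orientation): joint angles nearest the present ones, or None.
- optics.get_image(name): name is "scene" or "top" or "wrist"; returns a dict with "pixels" (480x640x3 uint8, red, green, blue), "depth" (480x640 float32, m along the optical axis (not along the pixel's ray), 0 where there is no reading), "fx", "fy", "cx", "cy" (pixels), "D" ([k1, k2, p1, p2, k3] as OpenCV has them; the pictures are not rectified), "camera_from_world" (4x4, takes a point from world to camera coordinates); the wrist camera has in their place "mount" (4x4, takes a point from camera to tool coordinates, whose origin is the TCP and whose axes are the flange's). Camera axes: x right, y down, z forward; pixel columns grow to the right and rows downward; lengths in m; the calibration is good to about 2 mm. A picture is of the moment at which its call begins: read the wrist's pose just before it.
A pose or a line that the arm cannot do raises r.PlanningError and nothing moves.
- r.hand_in(): hands the job in; it is judged then, once.
Readings, each from a call of its own:
- r.current_t(): time.
- r.current_q(): joint angles.
- r.current_qvel(): joint speeds.
- r.current_effort(): joint torques, N m.
- r.current_tool_pos(): TCP position.
- r.current_ee_rot(): TCP orientation.
- r.current_contact_force(): force on the tool from outside, world axes, zero at the start.
- r.current_torque(): the same for the moment, N m.
- r.current_opening(): opening from 0.0 (shut) to 1.0 (fully open).
- r.current_finger_force(): force on a finger pad.
Only numpy, scipy, OpenCV 4.12 (cv2) and the standard library are available. Lean on these libraries where they do the work, as an engineer would, in place of code of your own. Each camera call takes 0.05 s, during which the arm holds its last target. There are 200 camera calls.

## Working session

There is one attempt and no reset: what is moved stays moved. The work goes in short steps, each a Python script; the robot and the scene stay as the last script left them, time stands still between calls to the robot, and variables do not carry over. Pictures are saved under pics/ and viewed, at most 14 in all, crops included, and the job is handed in when it is done.

```bash
mkdir -p pics; ls
python3 - <<'E'
from cell import r, optics
import cv2, numpy as np
for n in("top","scene"):
    d=optics.get_image(n)
    cv2.imwrite(f"pics/{n}0.png",d["pixels"][:,:,::-1])
    np.save(f"{n}0d.npy",d["depth"])
    print(n,d["fx"],d["fy"],d["cx"],d["cy"],d["D"]);print(np.round(d["camera_from_world"],4).tolist(), (d["depth"]>0).mean())
print(r.finger_overhang,r.current_ee_rot(),r.current_t())
d=optics.get_image("wrist");print(np.round(d["mount"],4).tolist(),d["fx"])
E
```

```text
pics
top 602.3340584598327 602.3340584598327 324.9712693650684 241.75547151753224 [-0.03426644  0.          0.          0.          0.        ]
[[-0.0103, -0.9999, -0.0005, 0.0447], [-0.978, 0.0102, -0.2082, 0.6053], [0.2082, -0.0017, -0.9781, 1.4659], [0.0, 0.0, 0.0, 1.0]] 0.995888671875
scene 575.1316920788229 575.1316920788229 321.3324830709835 244.1095848029129 [-0.0943126  0.         0.         0.         0.       ]
[[0.2319, 0.9727, 0.0123, -0.1819], [0.6278, -0.14, -0.7657, -0.3438], [-0.743, 0.1853, -0.6431, 1.623], [0.0, 0.0, 0.0, 1.0]] 0.9953125
0.022 [ 9.84746408e-01  1.73995006e-01 -5.53865095e-05 -4.97480050e-04] 0.1
[[-0.0016, -0.9475, -0.3198, 0.0812], [1.0, -0.0014, -0.001, -0.0001], [0.0005, -0.3198, 0.9475, -0.1202], [0.0, 0.0, 0.0, 1.0]] 384.4856742581222
```

View pics/top0.png

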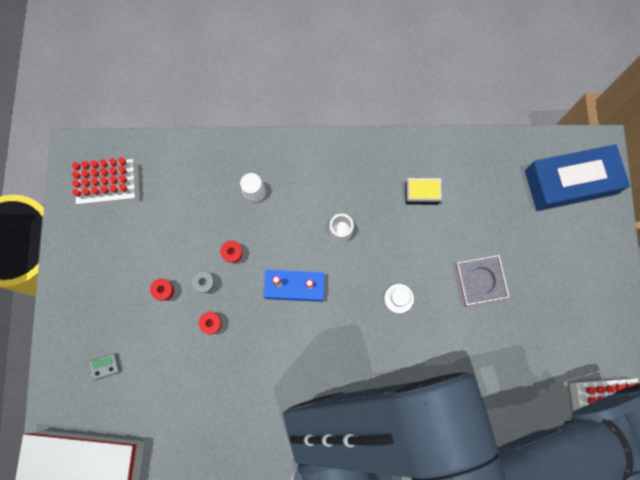

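View pics/scene0.png

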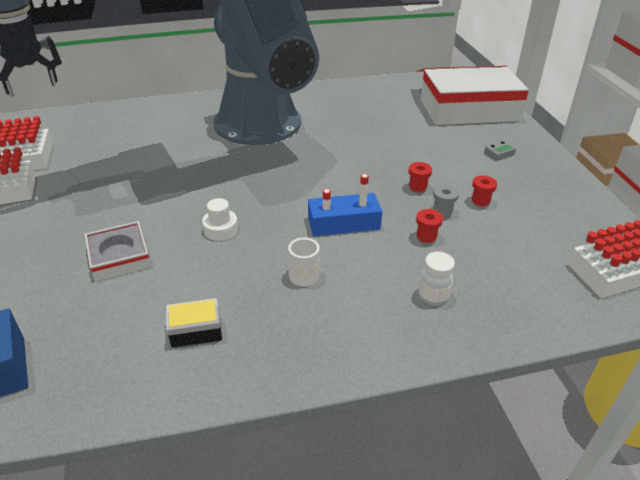

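The top view shows the canister at (342,226), carton (483,281), lid (399,298), rack (295,286) with tubes at (277,281) and (310,284), and the grey insert (203,282) among three red look-alikes. In the scene view the shorter tube is at (327,197), the lower-y well, so it is the one at (310,284) in the top view.

```bash
cat > h.py <<'E'
from cell import r, optics
import cv2, numpy as np
from scipy.spatial.transform import Rotation as R
def cam(n):
    if n=="wrist":
        p,q=np.array(r.current_tool_pos()),r.current_ee_rot()
    d=optics.get_image(n)
    if n=="wrist":
        T=np.eye(4);T[:3,:3]=R.from_quat(q).as_matrix();T[:3,3]=p
        d["wfc"]=T@d["mount"]
    else: d["wfc"]=np.linalg.inv(d["camera_from_world"])
    d["K"]=np.array([[d["fx"],0,d["cx"]],[0,d["fy"],d["cy"]],[0,0,1]]);d["D"]=np.array(d["D"],float)
    return d
def rays(d,uv):
    n=cv2.undistortPoints(np.asarray(uv,float).reshape(-1,1,2),d["K"],d["D"]).reshape(-1,2)
    return np.c_[n,np.ones(len(n))]@d["wfc"][:3,:3].T
def plane(d,uv,z):
    v=rays(d,uv);o=d["wfc"][:3,3]
    return o+v*((z-o[2])/v[:,2])[:,None]
def cloud(d):
    v,u=np.mgrid[:480,:640];uv=np.c_[u.ravel(),v.ravel()]
    return (d["wfc"][:3,3]+rays(d,uv)*d["depth"].reshape(-1,1)).reshape(480,640,3)
def px(d,P):
    c=np.linalg.inv(d["wfc"]);rv=cv2.Rodrigues(c[:3,:3])[0]
    return cv2.projectPoints(np.asarray(P,float).reshape(-1,1,3),rv,c[:3,3],d["K"],d["D"])[0].reshape(-1,2)
def face(d,c,xy,z,rad,tol=.006):
    """outer contour of the level face at height z near xy -> world points on that plane"""
    C=c if c is not None else cloud(d)
    m=((abs(C[...,2]-z)<tol)&(np.hypot(C[...,0]-xy[0],C[...,1]-xy[1])<rad)).astype(np.uint8)
    cs=cv2.findContours(m,cv2.RETR_EXTERNAL,cv2.CHAIN_APPROX_NONE)[0]
    k=max(cs,key=len).reshape(-1,2)
    return plane(d,k,z)[:,:2]
def circle(P):
    (x,y),rr=cv2.minEnclosingCircle(P.astype(np.float32)*1000)
    return np.round([x/1000,y/1000,rr/1000],4)
def down(a):  # tool down, jaws' closing line along world angle a (mod pi)
    x=np.array([np.sin(a),-np.cos(a),0]);y=np.array([np.cos(a),np.sin(a),0])
    x=-x if np.cross(x,y)[2]>0 else x
    return R.from_matrix(np.c_[x,y,[0,0,-1]]).as_quat()
def down_near(a):
    """of the two half turns, the one with the last joint nearest zero"""
    return [down(a),down(a+np.pi)]
def goto(p,a):
    best=None
    for q in down_near(a):
        j=r.inverse_kinematics(p,q)
        if j is not None and (best is None or abs(j[5])<abs(best[1][5])): best=(q,j)
    r.move_to(p,best[0]); return best[0]
E
python3 - <<'E'
from h import *
d=cam("top");C=cloud(d)
s={"canister":((342,220),.075,.05),"insert":((203,282),.057,.04),"dome":((401,293),.069,.035),"lid_sh":((399,298),.030,.045),"jar":((252,187),.09,.05)}
for n,(uv,z,rad) in s.items():
    xy=plane(d,[uv],z)[0,:2]; print(n,circle(face(d,C,xy,z,rad)))
for n,uv,z,rad in(("carton",(483,281),.038,.09),("rack",(295,283),.05,.09),("tip",(424,188),.05,.07)):
    (c,sz,a)=cv2.minAreaRect(face(d,C,plane(d,[uv],z)[0,:2],z,rad).astype(np.float32)*1000);print(n,np.round(c),np.round(sz),a)
hsv=cv2.cvtColor(d["pixels"],cv2.COLOR_RGB2HSV)
for uv,z in(((310,284),.091),((277,281),.121)):
    u,v=uv; w=np.s_[v-12:v+13,u-12:u+13]
    print("tube",plane(d,[uv],z)[0], C[w][...,2].max())
red=((hsv[...,1]>150)&((hsv[...,0]<8)|(hsv[...,0]>172))).astype(np.uint8)
for uv in((231,251),(162,290),(210,322)): print("red",plane(d,[uv],.057)[0,:2])
E
```

```text
canister [ 0.647  -0.002   0.0301]
insert [0.5089 0.3482 0.0279]
dome [ 0.4649 -0.147   0.0229]
lid_sh [ 0.4645 -0.1468  0.037 ]
jar [0.7556 0.2247 0.0278]
carton [ 512. -385.] [113.  69.] 10.040628433227539
rack [500. 120.] [150.  71.] 86.55595397949219
tip [ 747. -221.] [92. 60.] 89.45295715332031
tube [0.49416181 0.07637574 0.091     ] 1.5598293503016187
tube [0.49802589 0.15514419 0.121     ] 1.5598293503016187
red [0.58557178 0.2778247 ]
red [0.48734395 0.44961025]
red [0.4062208  0.32626428]
```

```bash
cat >> h.py <<'E'
def lin(p,rot=None,vel=.15): r.move_linear(list(map(float,p)),rot,vel)
def guarded(z_end,step=.002,lim=6,vel=.04):
    """lower straight down until contact or z_end"""
    r.sleep(.3);p=np.array(r.current_tool_pos());f0=np.array(r.current_contact_force())
    while p[2]>z_end+1e-6:
        p[2]=max(z_end,p[2]-step);lin(p,vel=vel)
        f=np.array(r.current_contact_force())-f0
        if np.linalg.norm(f)>lim: break
    print("guarded stop z",np.round(r.current_tool_pos(),4),"df",np.round(np.array(r.current_contact_force())-f0,1))
def pick(xy,z,a,above=.12,squeeze=30,opening=1.0):
    r.set_gripper(opening); goto([*xy,z+above],a); lin([*xy,z]); r.set_gripper(0,squeeze)
    print("grip",np.round(r.current_opening(),3),r.current_finger_force()); lin([*xy,z+above]); print("lifted",np.round(r.current_opening(),3),np.round(r.current_finger_force(),1))
E
python3 - <<'E'
from h import *
d=cam("top");C=cloud(d)
xy=np.array([.505,-.375])
m=((abs(C[...,2]-.038)<.0035)&(np.abs(C[...,:2]-xy).max(-1)<.09)).astype(np.uint8)
v,u=np.nonzero(m);P=plane(d,np.c_[u,v],.038)[:,:2].astype(np.float32)*1000
print(cv2.minAreaRect(P))
m=((C[...,2]<.026)&(np.hypot(*np.moveaxis(C[...,:2]-xy,-1,0))<.045)).astype(np.uint8)
v,u=np.nonzero(m);print("pocket floor seen",circle(C[v,u,:2]), C[v,u,2].min())
c=np.array(cv2.minAreaRect(P)[0])/1000
pick((.647,-.002),.060,np.pi/2,above=.10)
lin([*c,.16],vel=.25); guarded(.066)
print(r.current_t(),r.current_tool_pos())
w=cam("scene");cv2.imwrite("pics/s1.png",w["pixels"][150:350,30:350,::-1].repeat(2,0).repeat(2,1))
E
```

```text
((508.2073059082031, -362.920166015625), (112.77855682373047, 113.86131286621094), 9.355173110961914)
pocket floor seen [ 0.5056 -0.3755  0.0438] -0.00687053572443852
grip 0.696 32.1380059607327
lifted 0.699 32.6
guarded stop z [ 0.5086 -0.3628  0.0693] df [-4.3  2.7 14.8]
18.4333 [ 0.50857018 -0.36275092  0.06934641]
```

View pics/s1.png

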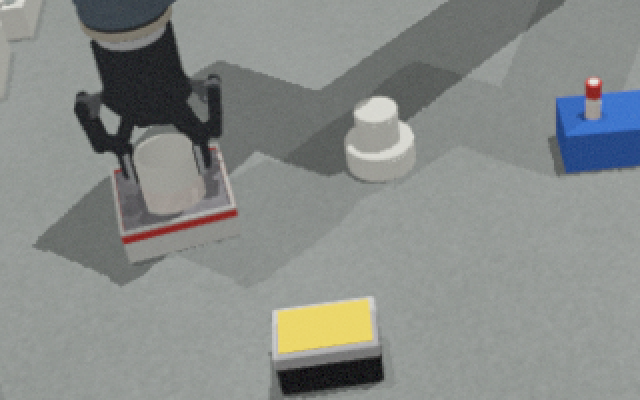

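Run:
```python
from h import *
r.set_gripper(1.0); p=np.array(r.current_tool_pos()); lin([p[0],p[1],.2],vel=.25)
goto([.509,.348,.2],np.radians(57))
d=cam("top");C=cloud(d)
print("canister",circle(face(d,C,(.508,-.363),.083,.045)))
c=face(d,C,(.508,-.363),.083,.045,.02)
m=np.hypot(C[...,0]-.508,C[...,1]+.363)<.045
print("rim z",np.percentile(C[m][:,2],[97,99.5,100]))
i=circle(face(d,C,(.509,.348),.057,.04));print("insert",i)
lin([*i[:2],.062]); r.set_gripper(0,30); print(r.current_opening())
lin([*i[:2],.2]); print(r.current_opening(),r.current_t())
goto([.45,.2,.22],np.pi/2)
d=cam("scene");cv2.imwrite("pics/s2.png",d["pixels"][0:300,60:460,::-1].repeat(2,0).repeat(2,1))
```

```text
canister [ 0.5076 -0.3603  0.0306]
rim z [0.08443393 0.0864192  0.0904247 ]Traceback (most recent call last):
  File "<stdin>", line 9, in <module>
  File "h.py", line 31, in face
    k=max(cs,key=len).reshape(-1,2)
      ~~~^^^^^^^^^^^^
ValueError: max() iterable argument is empty
```

The canister is seated (rim at about 83 mm, 2.6 mm off the pocket axis). The arm blocks the top view of the insert, so I'm using its earlier fix.

Run:
```python
from h import *
i=(.5089,.3482)
lin([*i,.062]); r.set_gripper(0,30); print(r.current_opening())
lin([*i,.2]); print(r.current_opening(),r.current_finger_force(),r.current_t())
goto([.42,.1,.22],np.pi/2)
d=cam("scene");cv2.imwrite("pics/s2.png",d["pixels"][0:300,60:460,::-1].repeat(2,0).repeat(2,1))
C=cloud(d); print(r.current_tool_pos())
```

```text
0.6254672881181107
0.6335975178326048 31.788603676250204 24.6333
[0.42051024 0.10057198 0.21986345]
```

View pics/s2.png

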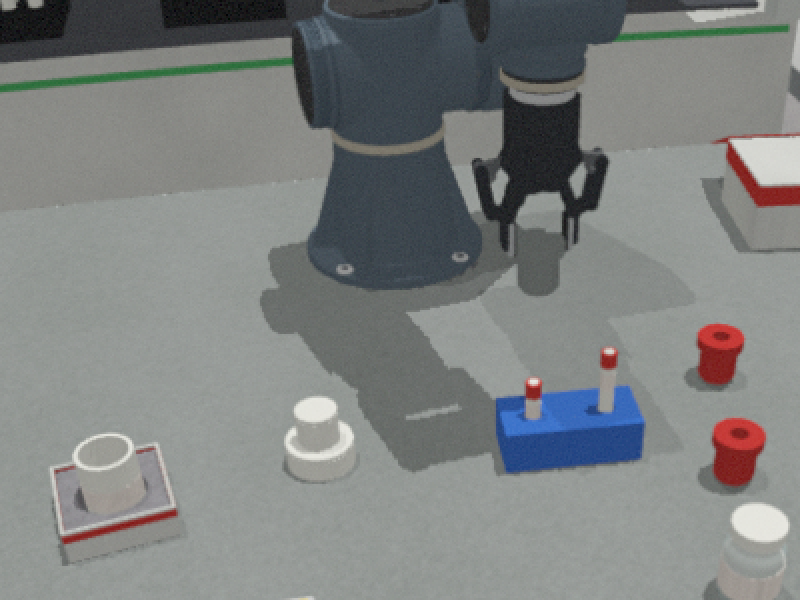

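The insert hangs upright in the jaws (body at (540,275) in the crop), and the canister stands upright in the carton. Next I'll lower the insert.

Run:
```python
from h import *
c=(.5076,-.3603)
goto([*c,.2],np.pi/2); lin([*c,.15]); guarded(.103)
print(r.current_t(),r.current_opening())
d=cam("scene");cv2.imwrite("pics/s3.png",d["pixels"][130:330,20:286,::-1].repeat(3,0).repeat(3,1))
```

```text
guarded stop z [ 0.5082 -0.3608  0.1038] df [-1.1 -0.8  6. ]
34.5 0.6293792295150531
```

View pics/s3.png

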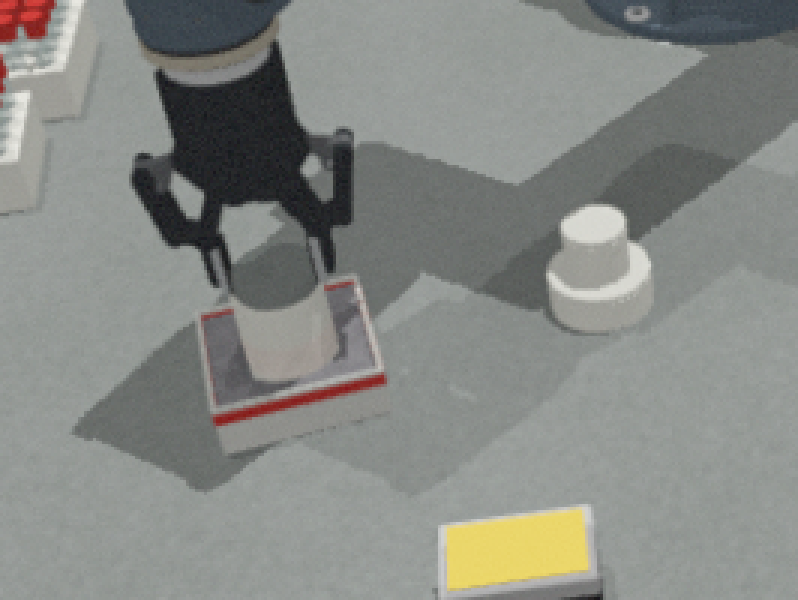

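The insert's flange sits on the canister rim at the expected height. I'll release it, then measure the well and the tube from the wrist camera.

Run:
```python
from h import *
r.set_gripper(1.0); p=np.array(r.current_tool_pos()); lin([p[0],p[1],.225],vel=.2); r.sleep(.3)
w=cam("wrist"); C=cloud(w)
print("flange wrist",circle(face(w,C,p[:2],.098,.04,.005)))
m=np.hypot(C[...,0]-p[0],C[...,1]-p[1])<.02
print("well z",np.percentile(C[m][:,2],[1,50,90]))
mm=(m&(C[...,2]<.088)).astype(np.uint8);print("well px",mm.sum())
a=w["pixels"][:,:,::-1].copy()
t=cam("top");Ct=cloud(t)
try: print("flange top",circle(face(t,Ct,p[:2],.098,.045)))
except Exception as e: print(e)
hsv=cv2.cvtColor(t["pixels"],cv2.COLOR_RGB2HSV)
for z,xy in((.091,(.4976,.08)),):
    u0,v0=px(t,[[*xy,z]])[0].astype(int)
    sub=(abs(Ct[...,2]-z)<.007)&(np.hypot(Ct[...,0]-xy[0],Ct[...,1]-xy[1])<.02)
    v,u=np.nonzero(sub);print("tube top",plane(t,np.c_[u,v],z).mean(0),len(u))
b=a
xy=(.4976,.08);goto([*xy,.215],0.06);r.sleep(.3)
w=cam("wrist");C=cloud(w);print(np.round(px(w,[[*xy,.091]]),1))
print("cap wrist",circle(face(w,C,xy,.091,.02,.006)))
cv2.imwrite("pics/w4.png",cv2.resize(np.hstack([b,w["pixels"][:,:,::-1]]),(800,300)));print(r.current_t())
```

```text
flange wrist [ 0.5086 -0.3614  0.0279]
well z [0.04772394 0.27984767 0.28576245]
well px 524
flange top [ 0.516  -0.3333  0.0028]
tube top [0.49747652 0.07924687 0.091     ] 40
[[322.5 237.8]]
cap wrist [0.497  0.0789 0.0094]
38.1
```

View pics/w4.png

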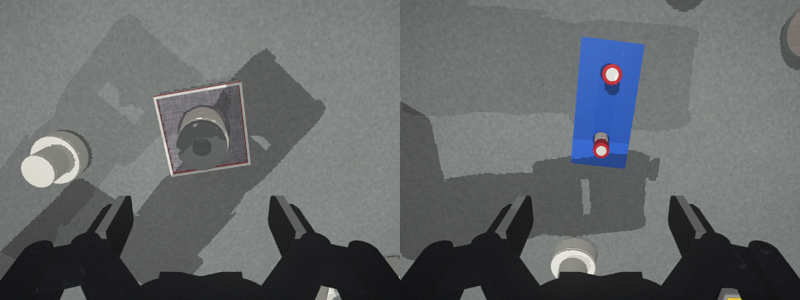

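Both wrist views are good: the insert is level with its well at (202,148), and the short tube's red cap is at (602,150) in the right-hand image. Picking the tube.

Run:
```python
from h import *
xy=(.4970,.0789)
r.set_gripper(.6); lin([*xy,.085]); r.set_gripper(0,25); print(r.current_opening())
lin([*xy,.23]); print(r.current_opening(),r.current_finger_force())
goto([.5086,-.3614,.23],0.06); lin([.5086,-.3614,.185]); r.sleep(.3)
print(r.current_t())
d=cam("scene");w=cam("wrist")
p=np.array(r.current_tool_pos());print(p)
for n,c in(("scene",d),("wrist",w)):print(n,np.round(px(c,[[p[0],p[1],p[2]-.079],[p[0],p[1],p[2]],[.5086,-.3614,.098]]),1))
s=d["pixels"][130:310,40:280,::-1]
cv2.imwrite("pics/s5.png",np.hstack([cv2.resize(s,(400,300)),cv2.resize(w["pixels"][:,:,::-1],(400,300))]))
```

```text
0.19814046555978365
0.19726879066693825 24.380107820034027
43.425
[ 0.50867755 -0.36150885  0.18544646]
scene [[109.5 215.8]
 [100.3 182.2]
 [110.5 219.2]]
wrist [[322.9 263.8]
 [324.3 346.1]
 [322.6 258. ]]
```

View pics/s5.png

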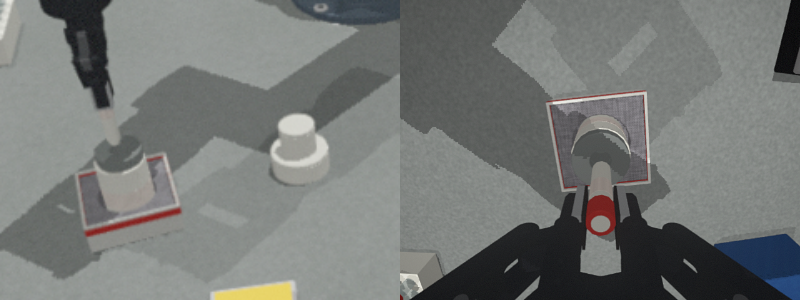

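The tube hangs straight: its foot is at about (110,215) in the scene image, against (109.5,215.8) predicted, and over the well. Lowering it.

Run:
```python
from h import *
guarded(.126,step=.004,lim=5)
print(r.current_t(),r.current_opening())
w=cam("scene");cv2.imwrite("pics/s6.png",cv2.resize(w["pixels"][130:310,40:280,::-1],(640,480)))
```

```text
guarded stop z [ 0.5086 -0.3614  0.1259] df [-0.7 -0.2  0.5]
47.575 0.2003044715372521
```

View pics/s6.png

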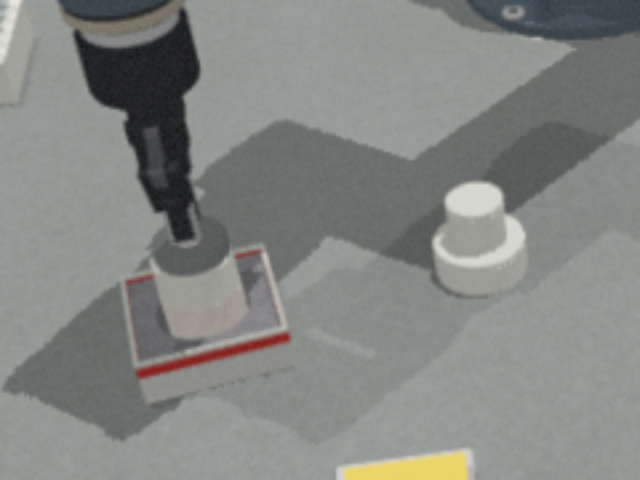

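The tube is in the well within about 1 mm of the floor. I'll release it, check it, and fetch the lid.

Run:
```python
from h import *
r.set_gripper(.5); p=np.array(r.current_tool_pos()); lin([p[0],p[1],.25],vel=.2); r.sleep(.2)
w=cam("wrist"); C=cloud(w)
print("flange",circle(face(w,C,p[:2],.098,.045,.005)),"cap",circle(face(w,C,p[:2],.131,.02,.006)))
b=w["pixels"][:,:,::-1]
xy=(.4647,-.1469); r.set_gripper(1.0)
goto([*xy,.19],np.pi/2); r.sleep(.2)
w=cam("wrist"); C=cloud(w); c=circle(face(w,C,xy,.069,.035,.006)); print("dome",c)
print(r.current_t())
cv2.imwrite("pics/w7.png",cv2.resize(np.hstack([b,w["pixels"][:,:,::-1]]),(800,300)))
```

```text
flange [ 0.5074 -0.3603  0.028 ] cap [ 0.5077 -0.3615  0.0093]
dome [ 0.4657 -0.1497  0.0231]
51.4333
```

View pics/w7.png

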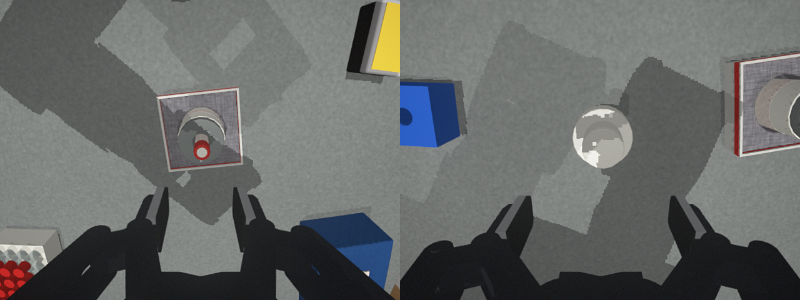

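The tube stands in the insert, with its cap at (202,150), and the lid is at (602,136) under the open jaws. Picking and placing the lid.

Run:
```python
from h import *
xy=(.4652,-.1485); c=(.5078,-.3608)
lin([*xy,.055]); r.set_gripper(0,30); print(r.current_opening())
lin([*xy,.235]); print(r.current_opening(),r.current_finger_force())
lin([*c,.235],vel=.2); lin([*c,.152],vel=.08)
guarded(.128,step=.003,lim=6)
print(r.current_t(),r.current_opening())
w=cam("scene");cv2.imwrite("pics/s8.png",cv2.resize(w["pixels"][130:310,40:280,::-1],(640,480)))
```

```text
0.5256780846256663
0.5278353804453484 30.662611867301166
guarded stop z [ 0.5082 -0.3611  0.1284] df [-0.5 -1.6  5.5]
59.25 0.5239991442972284
```

View pics/s8.png

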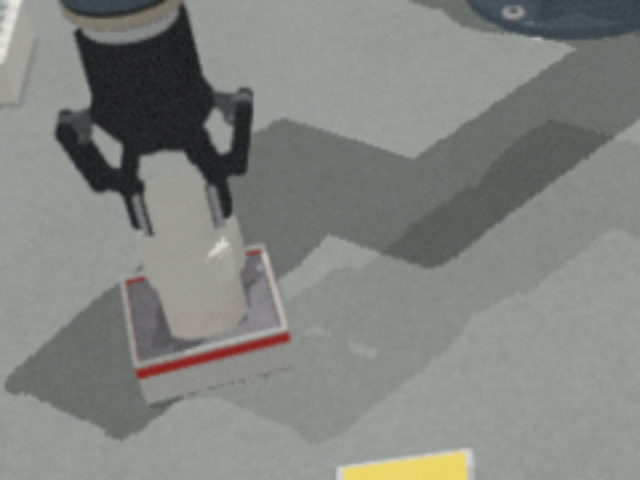

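The lid is down at the expected height. I'll release it, back off, and check its level and centring.

Run:
```python
from h import *
r.set_gripper(.85); p=np.array(r.current_tool_pos()); lin([p[0],p[1],.27],vel=.15); r.sleep(.3)
w=cam("wrist"); C=cloud(w)
for n,z,rad in(("dome",.142,.035),("shoulder",.103,.05)):
    print(n,circle(face(w,C,p[:2],z,rad,.005)))
    m=(abs(C[...,2]-z)<.006)&(np.hypot(C[...,0]-p[0],C[...,1]-p[1])<rad); Q=C[m]
    k=np.linalg.lstsq(np.c_[Q[:,:2]-p[:2],np.ones(len(Q))],Q[:,2],rcond=None)[0]; print("slope,z",np.round(k,3))
lin([.4,-.1,.3],vel=.3); r.sleep(.5)
d=cam("scene");cv2.imwrite("pics/s9.png",cv2.resize(d["pixels"][130:330,30:430,::-1],(800,400)))
print(r.current_t(),r.current_contact_force())
```

```text
dome [ 0.5083 -0.361   0.0228]
slope,z [-0.01   0.001  0.141]
shoulder [ 0.5084 -0.3609  0.0367]
slope,z [-0.002  0.001  0.103]
62.775 [-0.08848972 -0.49678975 -0.0030982 ]
```

View pics/s9.png

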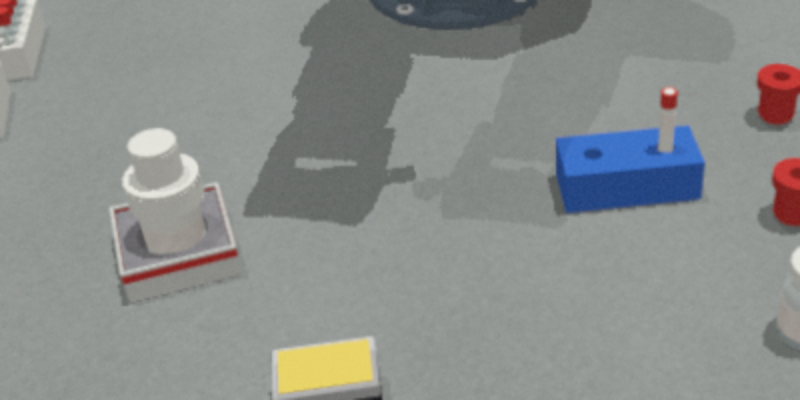

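The lid is level and at the right height on the canister at (170,190), the tall tube is still in the rack at (668,120), and the gripper is clear.

```bash
python3 -c "
from cell import r
print(r.hand_in())"
```

```text
the job is handed in; nothing more can be done
None
```

The short tube is packed: canister in the carton's pocket, insert home, tube in the well, lid down and level. The gripper is clear, the tall tube is still in its rack, and I handed the job in at about 63 s of the 128 s allowed; no verdict came back.

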